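# Pull out the board rack and put the snack boards away

### The arm

A 6-joint arm with a two-finger parallel gripper is mounted at the origin on the work surface. World frame = base frame: x ahead of the robot, y to its left, z up, the work surface at z = 0. Lengths are in mm, angles in rad, forces in N, time in s.
With the tool pointing down it reaches from about 350 to 875 mm from the base axis. Payload 4.2 kg.
Tool frame: the origin (TCP) lies at the very end of the fingers, on their centre line; the grasp point (between the pads) lies ctrl.grasp_offset behind it (ctrl.grasp_offset is the distance from the TCP to the grasp point, in mm); z points along the fingers, y is the line along which they close (so a half turn about z gives the same grasp; the last joint's range is limited). The gripper opens to 85 mm and grips with 20 to 120 N. Pads are 22 mm wide; open, the fingers measure 114 mm over their backs; the gripper's body (76 mm by 85 mm) begins 54 mm behind the grasp point. The pads swing forward as they close: fully open they stand 13 mm farther back than shut.
Start: joints at [1.45, 0.385, 0.008, 0, -1.194, -0.259], TCP at [231.676, 580.453, 231.312] pointing down, gripper open.
Joint ranges: [-3.14, 3.14], [-1.21, 2.06], [-1.07, 1.41], [-3.16, 2.05], [-2.99, -0.16], [-3.1, 3.1]. Speed limits (rad/s): [2.79, 2.79, 3.14, 3.14, 3.14, 3.14].

### API

Orientations are given as a 3x3 rotation matrix whose columns are the frame's x, y, z axes.
In Python, from cell import ctrl, fingers, optics, order, nets gives the robot as it stands. The module is installed in compiled form; this text tells all that it offers. Calls block until the motion is done:
- ctrl.move_ptp(position, orientation): joint-space move of the TCP to a pose.
- ctrl.movel(position, rot=None, feed=150, f_stop=None): straight line of the TCP; rot=None keeps the orientation; feed is the mean speed in mm/s. With f_stop (N) it stops when the force on the tool has changed by that much, and returns True; else False.
- ctrl.move_j(angles): joint-space move.
- fingers.set_gripper(opening, grasp_force=None): finger opening in mm; grasp_force is the grip in N (None keeps the last); returns when the fingers have stopped.
- ctrl.wait(seconds).
- ctrl.solve_ik(position, orientation): joint angles nearest the present ones, or None.
- optics.grab_frame(name): name is "scene" or "top" or "wrist"; returns a dict with "img" (384x512x3 uint8, red, green, blue), "fx", "fy", "cx", "cy" (pixels), "pose" (4x4, takes a point from camera to world coordinates). Camera axes: x right, y down, z forward; pixel columns grow to the right and rows downward; lengths in mm; the calibration is good to about 2 mm. A picture is of the moment at which its call begins. There is no depth.
A pose or a line that the arm cannot do raises ctrl.Unreachable and nothing moves.
- order.hand_in(): hands the job in; it is judged then, once.
Trained networks look in a picture, given as the dict that the camera call returned (one of the last four; its "shot" number tells which), for a name from the list of things; names that differ only in an ending like _2 or _b are one class to them, and where a whole thing is asked for, a point or a joint stands for the part that bears it (a point fixed in the world has none). Each returns a list of dicts, best first, with "conf" (0 to 1); they miss things now and then, are a little off and sometimes report something else, mostly with a low value. They report only what shows in the picture. A call takes as long as a camera call. They do not tell look-alikes from the thing itself.
- nets.search_frame(picture, target): "pixel" ([column, row] in pixels, amid what is visible of it).
- nets.silhouettes(picture, target): "region" (384x512 bool, what is visible of it) and "pixel" ([column, row] in pixels, amid what is visible of it).
Readings, each from a call of its own:
- ctrl.current_time_s(): time.
- ctrl.current_q(): joint angles.
- ctrl.current_qvel(): joint speeds.
- ctrl.current_joint_efforts(): joint torques, N m.
- ctrl.current_eef_pos(): TCP position.
- ctrl.current_orientation(): TCP orientation.
- ctrl.current_contact_force(): force on the tool from outside, world axes, zero at the start.
- ctrl.current_wrist_torque(): the same for the moment, N m.
- ctrl.current_opening(): finger opening in mm.
- ctrl.current_gripper_force(): force on a finger pad.
Only numpy, scipy, OpenCV 4.12 (cv2) and the standard library are available. Lean on these libraries where they do the work, as an engineer would, in place of code of your own. Each camera call takes 0.05 s, during which the arm holds its last target. There are 200 camera calls.

### The job

Pull the caddy of the steel board rack out sideways by its orange tab until the red lock button clicks out. Then put every wooden snack board on the counter away in the caddy, one to a slot (any slot), each slid in fully home against the back of its slot. Leave the rack locked out and do not shove aside or knock over the other kitchen things.

Things in the scene. Friction and masses are not known exactly. Their poses are not given: they have to be found in the camera images.
- rack: Fixed steel housing of the board rack, local x -9 to 133, y 0 to 183, z 0 to 80 mm, with a 26 mm square-ish aluminium tube on top (to z 105). Origin at counter level in the plane of the slot mouths, at the housing's open end. x points level into the slots (away from the robot); the caddy comes out of the open end along -y. Its place and yaw vary.
- caddy (a joint): Travel in m of the pull-out caddy along the rack's -y: 0 fully in (slots hidden by the housing's front panel), 0.148 at the end stop. Friction about 3 N. The lock button springs out by itself past 0.145 and then blocks the way back.
- latch (a joint): Height in m of the round red lock button (10 mm across) on the caddy's inner tube: 0 pressed in and hidden in the outer tube, 0.010 popped out through the hole in the tube (6 mm proud of its top). It is sprung and needs no touching.
- pull_grip (a point): Middle of the top edge of the orange upright pull tab on the caddy's outer end: 14 mm thick along the sliding direction (rack y), 44 mm wide along rack x, top 122 mm above the counter, 50 mm tall. Pinch it across the 14 mm from above, fingertips about 25 mm below its top, and draw it along rack -y. With the caddy in, it is 40 mm from the housing.
- button_seat (a point): Point on the top of the caddy's inner tube where the lock button sits; travels with the caddy.
- slot0 (a point): Mouth centre of slot 0 (lower tier, column next to the housing) of the grey caddy, 30 mm above the counter; moves with it. x (as the rack's) points in, z up. Opening 60 wide, 20 high, 110 mm deep to the back stop: a board is home with its centre 50 mm past the mouth, 10 mm sticking out. Caddy top 72 mm up.
- slot1 (a point): Mouth centre of slot 1 (lower tier, column next to the pull tab) of the grey caddy, 30 mm above the counter; moves with it. x (as the rack's) points in, z up. Opening 60 wide, 20 high, 110 mm deep to the back stop: a board is home with its centre 50 mm past the mouth, 10 mm sticking out. Caddy top 72 mm up.
- slot2 (a point): Mouth centre of slot 2 (upper tier, column next to the housing) of the grey caddy, 56 mm above the counter; moves with it. x (as the rack's) points in, z up. Opening 60 wide, 20 high, 110 mm deep to the back stop: a board is home with its centre 50 mm past the mouth, 10 mm sticking out. Caddy top 72 mm up.
- slot3 (a point): Mouth centre of slot 3 (upper tier, column next to the pull tab) of the grey caddy, 56 mm above the counter; moves with it. x (as the rack's) points in, z up. Opening 60 wide, 20 high, 110 mm deep to the back stop: a board is home with its centre 50 mm past the mouth, 10 mm sticking out. Caddy top 72 mm up.
- board0: Snack board of pale wood, 120 x 56 x 16 mm (x, y, z), about 80 g, origin at its centre, lying flat on the counter; long side along x; its two ends and faces are alike. Absent in some starts (None throughout).
- board1: Snack board of mid-brown wood, 120 x 56 x 16 mm (x, y, z), about 80 g, origin at its centre, lying flat on the counter; long side along x; its two ends and faces are alike. Absent in some starts (None throughout).
- board2: Snack board of dark brown wood, 120 x 56 x 16 mm (x, y, z), about 80 g, origin at its centre, lying flat on the counter; long side along x; its two ends and faces are alike. Absent in some starts (None throughout).
- board3: Snack board of yellowish plywood, 120 x 56 x 16 mm (x, y, z), about 80 g, origin at its centre, lying flat on the counter; long side along x; its two ends and faces are alike. Absent in some starts (None throughout).
- mug: White mug, 76 mm across, 90 mm high, handle at its +y; origin under its centre. To be left alone.
- soap: Green washing-up liquid bottle, 60 mm across, 170 mm high; origin under its centre. To be left alone.
- spice_jar: Amber glass spice jar, 40 mm across, 50 mm high; origin under its centre. To be left alone.
- bowl: Blue ceramic bowl, 120 mm across, 50 mm high; origin under its centre. To be left alone.
- coaster: Cork coaster, 70 mm across, 8 mm thick; origin under its centre. To be left alone.
- jar_lid: Steel jar lid, 44 mm across, 12 mm high; origin under its centre. To be left alone.
Mind the look-alikes: they are no part of the job. What is shaped like the board0 but turquoise is not meant. What is shaped like the board3 but purple is not meant.

How it is judged (in metres and radians):
On the way:
1. the caddy is pulled out and the lock button has clicked out (value of joint caddy above 0.142 m and value of joint latch above 0.007 m), for 0.2 s.
At the end, for the whole second after the job is handed in: The caddy is still out (joint above 0.142 m) with the button popped (above 7 mm), and every board present rests in a slot: its centre 45 to 58 mm beyond the mouth, within 8 mm of the slot's centre sideways and in height, lined up with the slot within 0.12 rad, at rest (all of step 1 and ((x of board0 in the frame of slot0 between 0.045 and 0.058 m and y of board0 in the frame of slot0 between -0.008 and 0.008 m and z of board0 in the frame of slot0 between -0.008 and 0.008 m and angle between the x axis of board0 and the x axis of slot0, either way round below 0.12 rad) or (x of board0 in the frame of slot1 between 0.045 and 0.058 m and y of board0 in the frame of slot1 between -0.008 and 0.008 m and z of board0 in the frame of slot1 between -0.008 and 0.008 m and angle between the x axis of board0 and the x axis of slot1, either way round below 0.12 rad) or (x of board0 in the frame of slot2 between 0.045 and 0.058 m and y of board0 in the frame of slot2 between -0.008 and 0.008 m and z of board0 in the frame of slot2 between -0.008 and 0.008 m and angle between the x axis of board0 and the x axis of slot2, either way round below 0.12 rad) or (x of board0 in the frame of slot3 between 0.045 and 0.058 m and y of board0 in the frame of slot3 between -0.008 and 0.008 m and z of board0 in the frame of slot3 between -0.008 and 0.008 m and angle between the x axis of board0 and the x axis of slot3, either way round below 0.12 rad)) and ((x of board1 in the frame of slot0 between 0.045 and 0.058 m and y of board1 in the frame of slot0 between -0.008 and 0.008 m and z of board1 in the frame of slot0 between -0.008 and 0.008 m and angle between the x axis of board1 and the x axis of slot0, either way round below 0.12 rad) or (x of board1 in the frame of slot1 between 0.045 and 0.058 m and y of board1 in the frame of slot1 between -0.008 and 0.008 m and z of board1 in the frame of slot1 between -0.008 and 0.008 m and angle between the x axis of board1 and the x axis of slot1, either way round below 0.12 rad) or (x of board1 in the frame of slot2 between 0.045 and 0.058 m and y of board1 in the frame of slot2 between -0.008 and 0.008 m and z of board1 in the frame of slot2 between -0.008 and 0.008 m and angle between the x axis of board1 and the x axis of slot2, either way round below 0.12 rad) or (x of board1 in the frame of slot3 between 0.045 and 0.058 m and y of board1 in the frame of slot3 between -0.008 and 0.008 m and z of board1 in the frame of slot3 between -0.008 and 0.008 m and angle between the x axis of board1 and the x axis of slot3, either way round below 0.12 rad)) and ((x of board2 in the frame of slot0 between 0.045 and 0.058 m and y of board2 in the frame of slot0 between -0.008 and 0.008 m and z of board2 in the frame of slot0 between -0.008 and 0.008 m and angle between the x axis of board2 and the x axis of slot0, either way round below 0.12 rad) or (x of board2 in the frame of slot1 between 0.045 and 0.058 m and y of board2 in the frame of slot1 between -0.008 and 0.008 m and z of board2 in the frame of slot1 between -0.008 and 0.008 m and angle between the x axis of board2 and the x axis of slot1, either way round below 0.12 rad) or (x of board2 in the frame of slot2 between 0.045 and 0.058 m and y of board2 in the frame of slot2 between -0.008 and 0.008 m and z of board2 in the frame of slot2 between -0.008 and 0.008 m and angle between the x axis of board2 and the x axis of slot2, either way round below 0.12 rad) or (x of board2 in the frame of slot3 between 0.045 and 0.058 m and y of board2 in the frame of slot3 between -0.008 and 0.008 m and z of board2 in the frame of slot3 between -0.008 and 0.008 m and angle between the x axis of board2 and the x axis of slot3, either way round below 0.12 rad)) and ((x of board3 in the frame of slot0 between 0.045 and 0.058 m and y of board3 in the frame of slot0 between -0.008 and 0.008 m and z of board3 in the frame of slot0 between -0.008 and 0.008 m and angle between the x axis of board3 and the x axis of slot0, either way round below 0.12 rad) or (x of board3 in the frame of slot1 between 0.045 and 0.058 m and y of board3 in the frame of slot1 between -0.008 and 0.008 m and z of board3 in the frame of slot1 between -0.008 and 0.008 m and angle between the x axis of board3 and the x axis of slot1, either way round below 0.12 rad) or (x of board3 in the frame of slot2 between 0.045 and 0.058 m and y of board3 in the frame of slot2 between -0.008 and 0.008 m and z of board3 in the frame of slot2 between -0.008 and 0.008 m and angle between the x axis of board3 and the x axis of slot2, either way round below 0.12 rad) or (x of board3 in the frame of slot3 between 0.045 and 0.058 m and y of board3 in the frame of slot3 between -0.008 and 0.008 m and z of board3 in the frame of slot3 between -0.008 and 0.008 m and angle between the x axis of board3 and the x axis of slot3, either way round below 0.12 rad)) and linear speed of each of board0, board1, board2, board3 below 0.02 m/s); the robot touches nothing.
It fails at once if the mug, soap bottle, spice jar or bowl is knocked over (angle between any of mug, soap, spice_jar, bowl's own z axis and vertical above 0.7 rad).
It fails at once if one of the other kitchen things is shoved more than 8 cm (distance of any of mug, soap, spice_jar, bowl, coaster, jar_lid from where it was at the start of the episode above 0.08 m).
Of board0, board1, board2, board3 only 3 to 4 are there at a start; the rules pass over those that are not, and their reading is None.
At some moment in a run one of board0, board1, board2, board3 may be knocked a few centimetres aside while the robot is not near it.
Once in a run the grip may slacken for a moment while it holds something.
It also fails if it takes over 210 s, if anything falls off the work surface, if the arm or the gripper's body presses on something with over 40 N, if the wrist force passes 120 N, or if a joint passes its speed limit or range.

## Working session

There is one attempt and no reset: what is moved stays moved. The work goes in short steps, each a Python script; the robot and the scene stay as the last script left them, time stands still between calls to the robot, and variables do not carry over. Pictures are saved under pics/ and viewed, at most 14 in all, crops included, and the job is handed in when it is done.

```bash
mkdir -p pics; ls; cat > h.py <<'E'
import numpy as np, cv2
from cell import ctrl, fingers, optics, order, nets
def save(f,n): cv2.imwrite('pics/'+n,cv2.cvtColor(f['img'],cv2.COLOR_RGB2BGR))
def ray(f,px):
    P=np.array(f['pose']); d=np.array([(px[0]-f['cx'])/f['fx'],(px[1]-f['cy'])/f['fy'],1.])
    return P[:3,3],P[:3,:3]@d
def at(f,px,z):
    o,d=ray(f,px); return o+d*(z-o[2])/d[2]
def proj(f,p):
    P=np.array(f['pose']); c=P[:3,:3].T@(np.asarray(p,float)-P[:3,3]); return np.array([f['cx']+f['fx']*c[0]/c[2],f['cy']+f['fy']*c[1]/c[2]])
E
python3 - <<'E'
from h import *
np.set_printoptions(precision=1,suppress=True)
T=optics.grab_frame('top');S=optics.grab_frame('scene')
a=np.hstack([T['img'],S['img']]);save({'img':T['img']},'top0.png');save(S,'scene0.png')
print(np.array(T['pose']),T['fx'],np.array(S['pose']),ctrl.grasp_offset,ctrl.current_orientation())
for n in ['board0','board1','board2','board3','rack','pull_grip','mug','soap','spice_jar','bowl','coaster','jar_lid']:
    print(n,[(np.round(d['pixel']),round(d['conf'],2),at(T,d['pixel'],16)[:2]) for d in nets.search_frame(T,n)[:4]])
E
```

```text
pics
[[   0.1   -1.     0.2  228.4]
 [  -1.    -0.1    0.   -17.3]
 [  -0.    -0.2   -1.  1311.5]
 [   0.     0.     0.     1. ]] 482.0870946073692 [[   0.5    0.6   -0.6 1214.1]
 [   0.9   -0.3    0.4 -400.2]
 [  -0.    -0.7   -0.7  847.1]
 [   0.     0.     0.     1. ]] 18.700000000000003 [[ 0.9 -0.4 -0. ]
 [-0.4 -0.9 -0. ]
 [ 0.   0.  -1. ]]
board0 [(array([362., 224.]), 0.98, array([ 423.5, -262.5])), (array([207., 206.]), 0.84, array([433.9, 160.8])), (array([125., 170.]), 0.83, array([511., 397.])), (array([284., 209.]), 0.76, array([445.1, -50.7]))]
board1 [(array([362., 224.]), 0.98, array([ 423.5, -262.5])), (array([207., 206.]), 0.84, array([433.9, 160.8])), (array([125., 170.]), 0.83, array([511., 397.])), (array([284., 209.]), 0.76, array([445.1, -50.7]))]
board2 [(array([362., 224.]), 0.98, array([ 423.5, -262.5])), (array([207., 206.]), 0.84, array([433.9, 160.8])), (array([125., 170.]), 0.83, array([511., 397.])), (array([284., 209.]), 0.76, array([445.1, -50.7]))]
board3 [(array([362., 224.]), 0.98, array([ 423.5, -262.5])), (array([207., 206.]), 0.84, array([433.9, 160.8])), (array([125., 170.]), 0.83, array([511., 397.])), (array([284., 209.]), 0.76, array([445.1, -50.7]))]
rack [(array([256., 136.]), 0.71, array([643.8,  47.1])), (array([292., 139.]), 0.45, array([645.4, -53.7]))]
pull_grip [(array([291., 137.]), 0.86, array([649.4, -52.8])), (array([125., 168.]), 0.62, array([516.6, 398.4]))]
mug [(array([421., 175.]), 0.8, array([ 574.1, -416.3])), (array([208., 210.]), 0.68, array([420.8, 155.4]))]
soap [(array([412., 130.]), 0.56, array([ 701.1, -388.2]))]
spice_jar [(array([162., 191.]), 0.67, array([463.5, 287.7]))]
bowl [(array([138., 111.]), 0.7, array([685.4, 387.9]))]
coaster [(array([322., 225.]), 0.97, array([ 411. , -156.1]))]
jar_lid [(array([241., 228.]), 0.49, array([380.5,  61.2])), (array([293., 142.]), 0.3, array([635.6, -58.7]))]
```

View pics/top0.png

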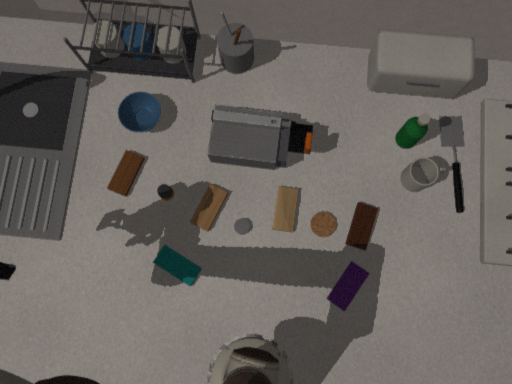

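View pics/scene0.png

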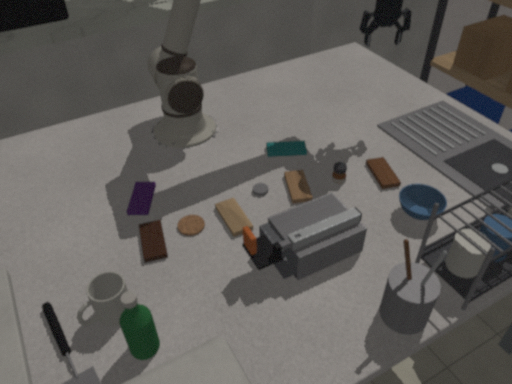

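```bash
cat >> h.py <<'E'
def Rz(a):  # tool down, tool x at world yaw a
    c,s=np.cos(a),np.sin(a); return np.array([[c,s,0],[s,-c,0],[0,0,-1.]])
def rect(f,mask,z):
    pts=np.argwhere(mask)[:,::-1].astype(float)
    w=np.array([at(f,p,z)[:2] for p in pts],dtype=np.float32)
    (c,s,a)=cv2.minAreaRect(w); a=np.radians(a)
    if s[0]<s[1]: a+=np.pi/2; s=s[::-1]
    a=(a+np.pi/2)%np.pi-np.pi/2
    return np.array(c),np.array(s),a
def boards(f,z=16,cmin=.3):
    out=[]
    for d in nets.silhouettes(f,'board0'):
        if d['conf']<cmin or d['region'].sum()<60: continue
        c,s,a=rect(f,d['region'],z); out.append((c,s,a,np.mean(f['img'][d['region']],0),d['conf'],d['region'].sum()))
    return out
E
python3 - <<'E'
from h import *
np.set_printoptions(precision=2,suppress=True)
T=optics.grab_frame('top')
for b in boards(T): print(*b)
e=at(T,(214,108),105)-at(T,(283,125),105); print('tube dir',e, np.arctan2(e[1],e[0])-np.pi/2)
p=nets.search_frame(T,'pull_grip')[0]['pixel'];print('tab',at(T,p,115),at(T,(308,133),122),at(T,(313,152),122),at(T,(209,158),80),at(T,(277,167),80))
ctrl.move_ptp([540,-40,380],Rz(-0.1))
W=optics.grab_frame('wrist');save(W,'w0.png');print(np.array(W['pose']),W['fx'])
E
```

```text
[446.34 -53.82] [121.15  58.  ] -0.040637707705736936 [109.83  88.93  62.53] 0.96 902
[ 419.61 -260.6 ] [122.59  58.31] -0.22448583776604902 [46.72 27.39 17.2 ] 0.92 905
[503.9  395.18] [121.7  61.4] -0.3045399275016134 [71.7  46.78 28.23] 0.69 932
[ 255.1  -233.78] [125.78  61.83] -0.5224579439663364 [38.47 19.8  46.89] 0.67 1085
[430.3 154.5] [118.42  57.85] -0.3734058111816454 [86.23 64.92 43.43] 0.56 898
tube dir [ 30.01 186.17   0.  ] -0.15979489194828322Traceback (most recent call last):
  File "<stdin>", line 6, in <module>
IndexError: list index out of range
```

```bash
python3 - <<'E'
from h import *
np.set_printoptions(precision=2,suppress=True)
ctrl.move_ptp([540,-60,380],Rz(-0.16))
T=optics.grab_frame('top')
for q in [((308,133),122),((313,152),122),((209,158),80),((277,167),80)]: print(at(T,*q))
W=optics.grab_frame('wrist');save(W,'w0.png');print(np.array(W['pose']),W['fx'])
for d in nets.silhouettes(W,'pull_grip'): print(d['pixel'],d['conf'],at(W,d['pixel'],120),rect(W,d['region'],122))
E
```

```text
[630.29 -91.61 122.  ]
[ 580.72 -108.21  122.  ]
[550.84 161.17  80.  ]
[543.34 -20.1   80.  ]
[[ -0.16  -0.93  -0.32 622.16]
 [ -0.99   0.15   0.05 -73.35]
 [  0.     0.33  -0.95 521.89]
 [  0.     0.     0.     1.  ]] 297.15253286874946
[246.5, 84.8] 0.56 [628.4  -57.48 120.  ] (array([626.9, -57.4]), array([105.12, 102.51]), np.float64(0.29094755277201223))
```

View pics/w0.png

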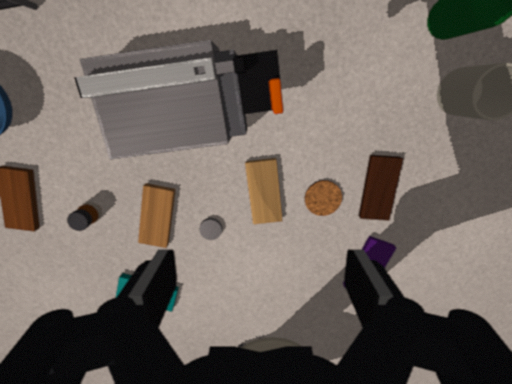

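```bash
python3 - <<'E'
from h import *
np.set_printoptions(precision=1,suppress=True)
W=optics.grab_frame('wrist')
hsv=cv2.cvtColor(W['img'],cv2.COLOR_RGB2HSV)
m=((hsv[...,0]<14)&(hsv[...,1]>190)&(hsv[...,2]>110)); m[:, :255]=0; m[:,300:]=0; m[130:]=0;m[:60]=0
print(m.sum(), rect(W,m,122))
# tube edges line fit: bright tube front corners
for q in [((212,60),105),((216,78),105),((81,96),105),((113,158),80),((228,144),80)]: print(at(W,*q))
c=W['img'][40:170,70:320];cv2.imwrite('pics/c0.png',cv2.resize(cv2.cvtColor(c,cv2.COLOR_RGB2BGR),None,fx=3,fy=3,interpolation=cv2.INTER_CUBIC))
E
```

```text
347 (array([609.3, -92.2]), array([41.6, 13.7]), np.float64(-0.0319576667648418))
[665.4 -18.3 105. ]
[643.3 -18.9 105. ]
[649.7 163.8 105. ]
[558.1 161.7  80. ]
[551.4 -14.4  80. ]
```

View pics/c0.png

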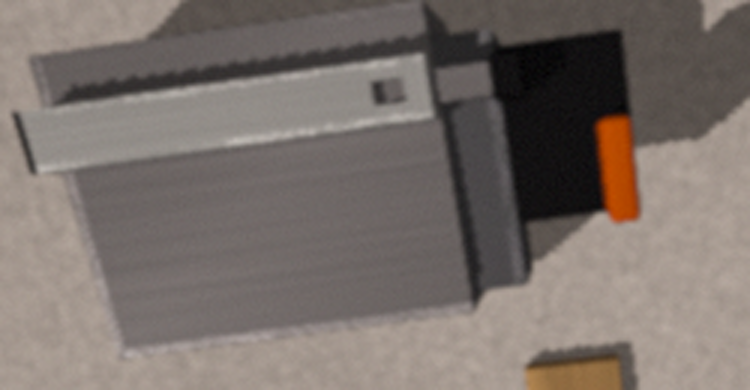

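```bash
python3 - <<'E'
from h import *
np.set_printoptions(precision=2,suppress=True)
a=-0.035; R=Rz(a); n=np.array([-np.sin(a),np.cos(a),0]); p=np.array([609.3,-92.2,97])
ctrl.move_ptp(p+[0,0,70],R); fingers.set_gripper(44,60)
print(ctrl.movel(p,feed=100,f_stop=15))
fingers.set_gripper(0,60); print(ctrl.current_opening(),ctrl.current_gripper_force(),ctrl.current_contact_force(),ctrl.current_eef_pos())
print(ctrl.movel(p-n*143,feed=80,f_stop=40),ctrl.current_contact_force(),ctrl.current_opening())
print(ctrl.movel(p-n*153,feed=20,f_stop=20),ctrl.current_contact_force(),ctrl.current_eef_pos())
ctrl.wait(.3); fingers.set_gripper(44); ctrl.wait(.2); print(ctrl.current_contact_force())
ctrl.movel(ctrl.current_eef_pos()+np.array([0,0,80]))
ctrl.move_ptp([520,-150,330],R)
W=optics.grab_frame('wrist');save(W,'w1.png');c=W['img'];cv2.imwrite('pics/w1b.png',cv2.resize(cv2.cvtColor(c[:260],cv2.COLOR_RGB2BGR),(800,406),interpolation=cv2.INTER_CUBIC))
E
```

```text
False
12.840062026135366 59.99978005886078 [-1.06  1.04  3.62] [609.75 -92.12  97.98]
True [-0.28  5.    3.4 ] 12.57535384515034
True [-0.15  2.5   3.14] [ 606.65 -201.91   98.01]
[ 0.06 -0.04 -0.04]
```

View pics/w1b.png

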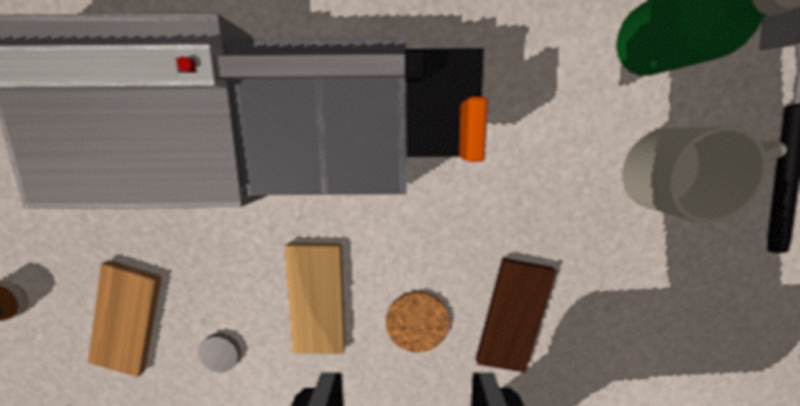

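```bash
cat >> h.py <<'E'
def tab(W):
    hsv=cv2.cvtColor(W['img'],cv2.COLOR_RGB2HSV)
    m=((hsv[...,0]<14)&(hsv[...,1]>190)&(hsv[...,2]>110)).astype(np.uint8)
    n,l,s,c=cv2.connectedComponentsWithStats(m)
    w=[rect(W,l==i,122)+(s[i,4],c[i]) for i in range(1,n) if s[i,4]>80]
    return w
E
python3 - <<'E'
from h import *
np.set_printoptions(precision=2,suppress=True)
W=optics.grab_frame('wrist'); print(W['pose'])
for t in tab(W): print(*t)
k=.64
for q in [((408,193),72),((243,195),72),((327,193),72),((408,77),72),((243,205),80),((25,207),80)]: print(at(W,np.array(q[0])*k,q[1]))
print(at(W,np.array((186,65))*k,111))
print(nets.search_frame(W,'latch'),ctrl.current_time_s())
E
```

```text
[[  -0.04   -0.94   -0.33  603.4 ]
 [  -1.      0.03    0.01 -153.76]
 [   0.      0.33   -0.94  469.01]
 [   0.      0.      0.      1.  ]]
[ 605.81 -200.25] [41.28 16.93] -0.0391703059451034 607 [302.24  81.72]
[ 557.3  -153.85   72.  ]
[560.55 -15.18  72.  ]
[559.7  -85.88  72.  ]
[ 645.74 -156.87   72.  ]
[553.3  -16.74  80.  ]
[558.06 164.3   80.  ]
[654.56  -2.7  111.  ]
[{'pixel': [117.2, 40.9], 'conf': 0.56}] 10.675
```

```bash
cat >> h.py <<'E'
def Rt(a,t): # tool tilted forward by t (fingers point ahead along yaw a)
    c,s=np.cos(t),np.sin(t); return np.array([[np.cos(a),-np.sin(a),0],[np.sin(a),np.cos(a),0],[0,0,1]])@np.array([[c,0,s],[0,1,0],[-s,0,c]]).T@np.array([[1,0,0],[0,-1,0],[0,0,-1.]])
E
python3 - <<'E'
from h import *
np.set_printoptions(precision=2,suppress=True)
R=Rt(-0.035,1.0); print(R)
ctrl.move_ptp([490,-86,120],R)
W=optics.grab_frame('wrist'); print(np.array(W['pose']));save(W,'w2.png')
np.save('w2.npy',W['img']); import pickle; pickle.dump(dict(W),open('w2.pkl','wb'))
E
```

```text
[[ 0.54 -0.03  0.84]
 [-0.02 -1.   -0.03]
 [ 0.84  0.   -0.54]]
[[ -0.03  -0.78   0.62 414.58]
 [ -1.     0.03  -0.02 -84.09]
 [  0.    -0.62  -0.79 267.39]
 [  0.     0.     0.     1.  ]]
```

View pics/w2.png

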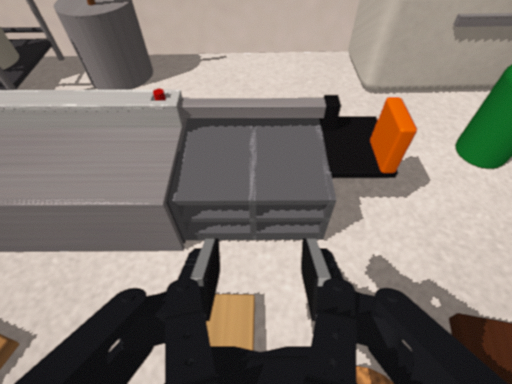

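```bash
python3 - <<'E'
from h import *
img=np.load('w2.npy')[190:250,165:345]
img=cv2.convertScaleAbs(img,alpha=1.6)
cv2.imwrite('pics/c2.png',cv2.resize(cv2.cvtColor(img,cv2.COLOR_RGB2BGR),None,fx=4.4,fy=4.4,interpolation=cv2.INTER_CUBIC))
E
```

```text
(no output)
```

View pics/c2.png

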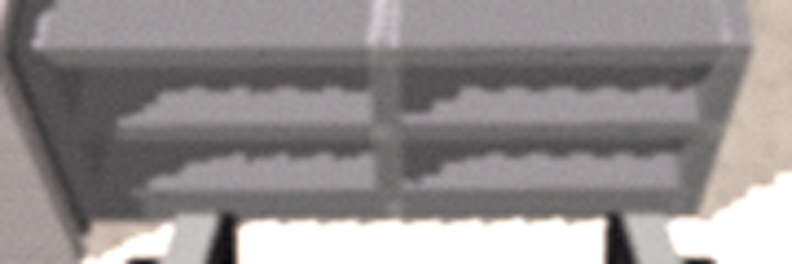

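```bash
python3 - <<'E'
from h import *
import pickle
np.set_printoptions(precision=1,suppress=True)
W=pickle.load(open('w2.pkl','rb'))
for (u,v),z in [((386,46),72),((750,46),72),((45,46),72),((386,125),46),((386,138),40),((386,190),20),((372,100),56),((400,100),56),((695,100),56),((690,175),24),((385,175),24),((712,125),46)]:
    print((u,v),at(W,(165+u/4.4-.4,190+v/4.4-.4),z))
E
```

```text
(386, 46) [558.9 -83.1  72. ]
(750, 46) [ 556.7 -150.6   72. ]
(45, 46) [560.9 -19.9  72. ]
(386, 125) [558.3 -82.6  46. ]
(386, 138) [559.1 -82.5  40. ]
(386, 190) [558.5 -82.1  20. ]
(372, 100) [557.7 -80.   56. ]
(400, 100) [557.5 -85.5  56. ]
(695, 100) [ 555.7 -142.9   56. ]
(690, 175) [ 557.7 -147.5   24. ]
(385, 175) [559.9 -82.   24. ]
(712, 125) [ 556.2 -148.1   46. ]
```

```bash
python3 - <<'E'
from h import *
import pickle
np.set_printoptions(precision=1,suppress=True)
W=pickle.load(open('w2.pkl','rb'))
hsv=cv2.cvtColor(W['img'],cv2.COLOR_RGB2HSV); m=((hsv[...,0]<16)&(hsv[...,1]>190)&(hsv[...,2]>110)); m[:,:360]=0;m[:,430:]=0;m[:90]=0;m[180:]=0
v=hsv[...,2].copy();v[~m]=0
for r in (100,104,110,118,126,132,140): print(r, np.nonzero(m[r])[0][[0,-1]], v[r,370:418])
# consistency: top view
T=optics.grab_frame('top'); 
for t in tab(T): print(*t)
for b in boards(T): print(*b)
E
```

```text
100 [387 401] [  0   0   0   0   0   0   0   0   0   0   0   0   0   0   0   0   0 230
 234 234 234 234 233 231 231 231 230 229 228 228 226 217   0   0   0   0
   0   0   0   0   0   0   0   0   0   0   0   0]
104 [385 403] [  0   0   0   0   0   0   0   0   0   0   0   0   0   0   0 190 192 202
 218 230 234 235 234 233 232 232 231 230 230 229 228 228 226 215   0   0
   0   0   0   0   0   0   0   0   0   0   0   0]
110 [383 406] [  0   0   0   0   0   0   0   0   0   0   0   0   0 189 188 191 190 190
 189 195 206 224 232 236 235 235 233 232 231 230 230 229 229 227 228 226
 214   0   0   0   0   0   0   0   0   0   0   0]
118 [380 410] [  0   0   0   0   0   0   0   0   0   0 192 189 190 190 190 189 188 191
 188 189 190 188 190 197 212 229 235 235 235 234 232 230 230 229 229 229
 229 227 228 226 214   0   0   0   0   0   0   0]
126 [375 414] [  0   0   0   0   0 140 183 190 190 190 188 187 187 189 189 189 190 189
 191 189 190 190 190 191 188 189 193 203 220 230 234 235 234 233 231 231
 230 230 229 229 228 227 227 224 215   0   0   0]
132 [373 414] [  0   0   0 162 186 190 189 188 188 188 190 188 189 189 188 188 187 190
 188 186 190 191 190 188 188 189 192 190 195 201 207 207 206 202 199 194
 196 195 194 191 193 193 190 187 182   0   0   0]
140 [370 410] [137 178 189 189 189 188 187 189 188 187 187 189 188 187 190 188 190 188
 189 188 189 188 190 189 195 200 201 201 197 189 185 183 182 180 181 180
 179 176 176 171 168   0   0   0   0   0   0   0]
[ 607.1 -202.7] [40.6 12.8] 0.056593375747863606 82 [350.6 145.6]
[444.5 -50.4] [122.7  56.8] -0.1041778018378281 [112.5  92.2  66.7] 0.81 351
[502.7 394.5] [117.1  58.4] -0.30490158477764595 [76.2 48.7 28.1] 0.7 829
[ 418.5 -261.3] [121.1  57.2] -0.21593349539942341 [35.4 20.7 13.2] 0.67 932
[266.6 219.9] [123.   57.1] 1.1061899648722426 [25.3 89.7 86. ] 0.66 986
[429.8 155. ] [119.6  57.4] -0.3734058111816454 [108.6  82.3  55.6] 0.62 885
```

```bash
cat >> h.py <<'E'
A=-0.035; RX=np.array([np.cos(A),np.sin(A),0]); RY=np.array([-np.sin(A),np.cos(A),0])
D=np.array([558.7,-83.3,0]); GO=48.
def slot(i): return D+RY*(33 if i%2==0 else -33)+np.array([0,0,30 if i<2 else 56])
def look(xy,col):
    """close look; returns refined centre, yaw of the board whose colour is like col"""
    a=0 if xy[1]<250 else .3
    ctrl.move_ptp([xy[0]+35,xy[1],200],Rz(A)); W=optics.grab_frame('wrist')
    b=[q for q in boards(W) if np.linalg.norm(q[0]-xy)<60]
    b.sort(key=lambda q:np.linalg.norm(q[0]-xy))
    return W,b
def pick(c,yaw,zt=0.):
    R=Rz(yaw); u=np.array([np.cos(yaw),np.sin(yaw),0]); p=np.array([c[0],c[1],0])-u*GO
    fingers.set_gripper(78,60)
    ctrl.move_ptp(p+[0,0,80],R); s=ctrl.movel(p+[0,0,zt],feed=100,f_stop=12)
    fingers.set_gripper(30,60); o=ctrl.current_opening()
    ctrl.movel(p+[0,0,150],feed=150); print('pick',s,o,ctrl.current_opening(),ctrl.current_contact_force()); return o
def insert(i,dy=0,dz=0,pre=True):
    m=slot(i)+RY*dy; z=np.array([0,0,-8+dz]); R=Rz(A)
    if pre:
        ctrl.move_ptp(m-RX*(GO+60+25)+[0,0,90],R)
        ctrl.movel(m-RX*(GO+60+25)+z,feed=150)
    s=ctrl.movel(m-RX*24+z,feed=60,f_stop=10)
    d=(ctrl.current_eef_pos()-slot(i))@RX
    print('insert',i,dy,s,d,ctrl.current_contact_force(),ctrl.current_opening()); return s,d
def push(i,dz=0):
    m=slot(i); z=np.array([0,0,-10+dz]); R=Rz(A)
    s=ctrl.movel(m-RX*60+z,feed=60,f_stop=15)if 0 else ctrl.movel(m-RX*75+z,feed=120)
    fingers.set_gripper(0,30)
    s=ctrl.movel(m-RX*12+z,feed=40,f_stop=15)
    d=(ctrl.current_eef_pos()-m)@RX; print('push',i,s,d,ctrl.current_contact_force())
    ctrl.movel(m-RX*60+z,feed=150); ctrl.movel(m-RX*60+[0,0,110],feed=200)
    return d
E
python3 - <<'E'
from h import *
np.set_printoptions(precision=2,suppress=True)
ctrl.movel([470,-86,200])
W,b=look(np.array([445.5,-52]),None); save(W,'w3.png')
for q in b: print(*q)
c,_,yaw=b[0][:3]
pick(c,yaw)
ctrl.move_ptp(slot(0)-RX*(GO+85)+[0,0,90],Rz(A))
W=optics.grab_frame('wrist');save(W,'w4.png')
E
```

```text
[445.47 -52.  ] [121.76  57.52] -0.02448896464576933 [154.25 116.3   72.11] 0.58 4690
pick False 54.05411316618366 54.47331326737344 [ 0.38 -0.08 -1.2 ]
```

View pics/w4.png

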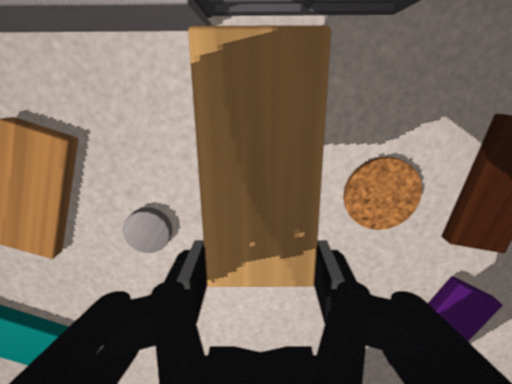

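```bash
python3 - <<'E'
from h import *
np.set_printoptions(precision=2,suppress=True)
s,d=insert(0)
W=optics.grab_frame('wrist');save(W,'w5.png')
E
```

```text
insert 0 0 False -24.30122468213091 [ 0.61 -0.18 -0.1 ] 53.87118167177104
```

View pics/w5.png

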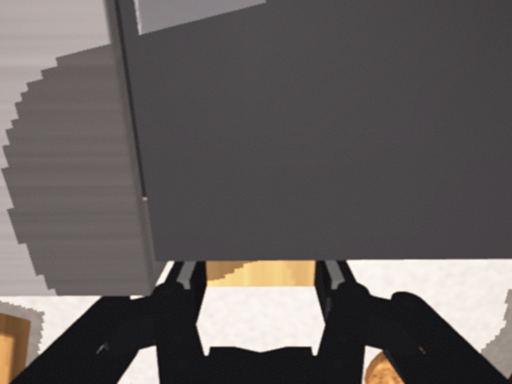

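```bash
cat >> h.py <<'E'
def release(i):
    fingers.set_gripper(64,60); p=ctrl.current_eef_pos(); ctrl.movel(p-RX*50,feed=120,f_stop=15)
    return push(i)
E
python3 - <<'E'
from h import *
np.set_printoptions(precision=2,suppress=True)
release(0)
ctrl.move_ptp([420,-220,250],Rz(A))
W,b=look(np.array([418.5,-261]),None)
for q in b: print(*q)
c,_,yaw=b[0][:3]
W4=optics.grab_frame('wrist');save(W4,'w6.png')
pick(c,yaw); s,d=insert(1); print(ctrl.current_time_s())
E
```

```text
push 0 True -21.114066759610004 [ 0.17  0.61 -0.43]
[ 418.91 -262.01] [120.9   55.17] -0.2273825580837281 [60.04 30.79 17.41] 0.59 4487
pick False 54.074987990794 54.29430410348192 [ 0.23  0.43 -1.58]
insert 1 0 False -24.302234478893638 [-0.29 -0.03 -0.05] 54.35327274508499
38.6083
```

```bash
python3 - <<'E'
from h import *
np.set_printoptions(precision=2,suppress=True)
release(1)
ctrl.move_ptp([490,-86,120],Rt(A,1.0)); W=optics.grab_frame('wrist'); save(W,'w7.png')
ctrl.movel([450,-40,220])
W,b=look(np.array([430,155]),None)
for q in b: print(*q)
E
```

```text
push 1 True -19.919797366440257 [-0.3   0.44  0.15]Traceback (most recent call last):
  File "<stdin>", line 5, in <module>
cell.Unreachable: the arm cannot follow that straight line within its joint ranges
```

View pics/w7.png

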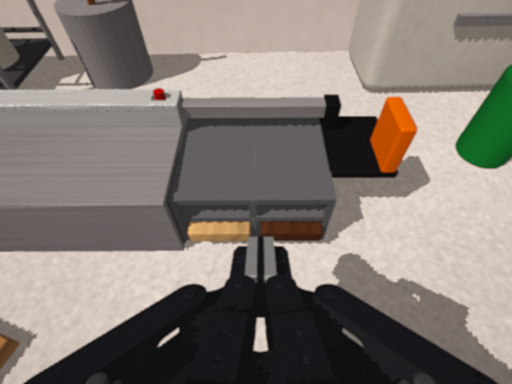

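```bash
python3 - <<'E'
from h import *
np.set_printoptions(precision=2,suppress=True)
ctrl.move_ptp([470,0,220],Rz(A))
W,b=look(np.array([430,155]),None)
for q in b: print(*q)
c,_,yaw=b[0][:3]
pick(c,yaw); s,d=insert(2)
if not s: 
    release(2)
    ctrl.move_ptp([480,350,250],Rz(A))
    W,b=look(np.array([503.5,395]),None); save(W,'w8.png')
    for q in b: print(*q)
print(ctrl.current_time_s())
E
```

```text
Traceback (most recent call last):
IndexError: list index out of range
```

```bash
python3 - <<'E'
from h import *
np.set_printoptions(precision=2,suppress=True)
W=optics.grab_frame('wrist'); save(W,'w8.png')
for q in boards(W,cmin=.05): print(*q)
T=optics.grab_frame('top')
for q in boards(T,cmin=.1): print(*q)
E
```

```text
[429.15 155.54] [121.69  56.2 ] -0.36918323611527004 [129.38  88.83  51.49] 0.89 4543
[555.73 -61.63] [65.13 11.41] 1.5350363317836941 [70.45 52.96 34.2 ] 0.88 558
[501.5  391.23] [122.06  63.14] -0.3015265607281883 [84.96 47.5  23.  ] 0.72 6365
[ 231.09 -176.85] [34.15 13.3 ] 0.23320672494016348 [49.16 23.62 59.28] 0.69 151
[311.81 240.29] [49.62 19.7 ] 1.41352787599412 [15.64 54.17 51.13] 0.57 242
[ 554.33 -101.21] [14.13  9.51] 1.5349778753977672 [25.1  13.46  8.04] 0.47 137
[451.47 281.65] [61.94 40.24] -0.9457143357497113 [51.82 44.42 41.01] 0.33 1573
[266.24 220.48] [120.62  55.42] 1.1131336913614334 [22.74 89.67 86.01] 0.9 832
[ 256.39 -233.9 ] [117.82  56.64] -0.5188604128078023 [51.7  23.51 65.18] 0.9 951
[429.56 154.18] [122.05  58.99] -0.3734968912909258 [107.92  82.2   56.04] 0.79 928
[ 577.85 -414.97] [119.36  80.38] -0.7138980139251645 [94.65 91.64 84.23] 0.37 981
[685.78 387.62] [121.05 116.79] -0.3992503248222645 [37.67 55.69 71.81] 0.34 1344
```

View pics/w8.png

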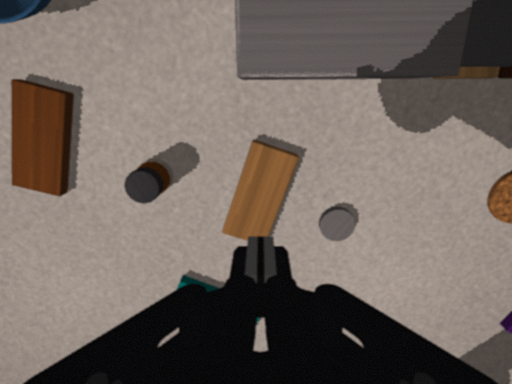

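```bash
python3 - <<'E'
from h import *
np.set_printoptions(precision=2,suppress=True)
pick(np.array([429.3,155.2]),-0.37); s,d=insert(2)
if not s: 
    release(2)
    ctrl.move_ptp([480,350,250],Rz(A))
    for k in range(3):
        W,b=look(np.array([503.,394]),None)
        if b: break
    for q in b: print(*q)
print(ctrl.current_time_s())
E
```

```text
pick False 54.389854131314095 53.902352787424554 [ 0.61 -0.59 -1.49]
insert 2 0 False -24.24698385812868 [-0.06  0.17 -0.73] 53.88441004414841
push 2 True -20.283687474000775 [-0.87 -0.56  0.05]
[502.97 396.97] [122.64  57.21] -0.29966381270373255 [98.88 56.12 27.91] 0.56 4634
63.6167
```

```bash
python3 - <<'E'
from h import *
np.set_printoptions(precision=2,suppress=True)
pick(np.array([503,396.5]),-0.30); s,d=insert(3)
if not s: 
    release(3)
    ctrl.move_ptp([490,-86,140],Rt(A,1.0)); W=optics.grab_frame('wrist')
    cv2.imwrite('pics/w9.png',cv2.resize(cv2.cvtColor(W['img'][60:280,120:440],cv2.COLOR_RGB2BGR),None,fx=2.4,fy=2.4))
print(ctrl.current_time_s())
E
```

```text
pick False 54.11958391018748 54.26392867283665 [ 0.3   0.85 -0.12]
insert 3 0 False -24.29869441568829 [-0.45 -0.86 -0.61] 54.41031761802571
push 3 True -19.87183750040105 [-0.02 -0.67 -0.37]
79.5917
```

View pics/w9.png

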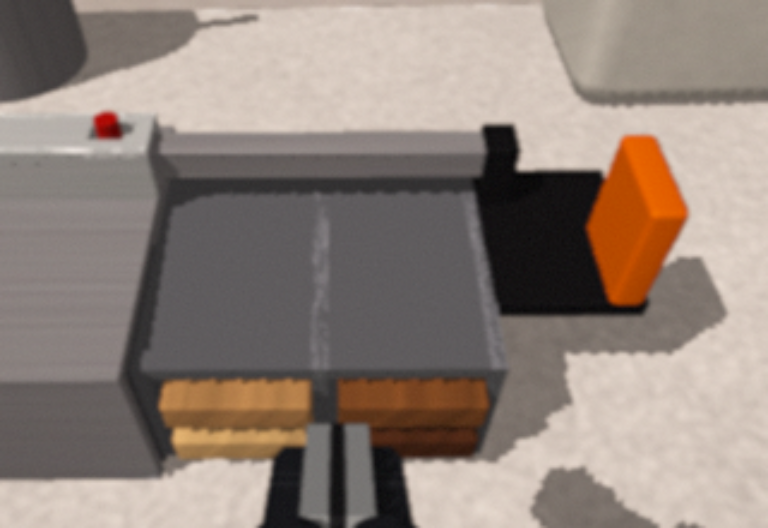

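```bash
python3 - <<'E'
from h import *
ctrl.move_ptp([420,-86,300],Rz(A)); ctrl.wait(.3); print(order.hand_in())
E
```

```text
the job is handed in; nothing more can be done
None
```

I handed the job in at about 80 s: the caddy is pulled out with the red button showing through the tube, and all four boards were pushed in until they hit the back of their slots. No other kitchen thing was touched as far as I saw; the hand-in returned no verdict.

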